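# Roll a polymer bar into the V-cradle and butt it against the stop

## Task

Roll the orange plastic bar along the bench by its side, up the cradle's ramp, until it drops into the V-trough; once it lies in the V, push it lengthwise by its free end until its other end butts against the blue end stop. Only push with the fingers: do not lift or carry the bar, and do not knock the other things about. Leave the bar at rest in the V and take the hand away.

Things in the scene. Friction and masses are not known exactly. Their poses are not given: they have to be found in the camera images.
- bar: Orange solid plastic cylinder, 36 mm diameter, 110 mm long, 0.11-0.22 kg, lying on the bench; black line along its side, white discs on its ends. Origin at its middle, 18 mm up; own x along the bar, y and z turn as it rolls (z up at start). Rolls easily, may run on after a push. Starts 150-220 mm from the trough on its ramp side, within 0.2 rad of parallel to it, clear of the stop's end.
- cradle: Fixed V-cradle, 160 mm long (x = -80 to 80). Origin at bench level under the middle of the trough's bottom line; x along the trough towards the end stop, y the way the bar rolls in, z up. The bar seated in the V has its middle at y = 0, z = 22.9 mm; against the stop at x = 25 mm. The bar is slick: friction about 0.3 on everything, fingers too.
- cradle_lip (a point): Middle of the lip between ramp and V, 8.6 mm above the bench, at cradle y = -12 mm; axes as the cradle. A full-length aluminium ramp rises to it from the bench at y = -66 mm. Past the lip the dark V, faces sloping 25 degrees, goes down to its bottom line at y = 0, 3 mm up; its far face ends at y = 27 mm at a blue back wall, 27 to 35 mm, 38 mm high.
- cradle_stop (a point): Centre of the bar's resting spot on the face of the blue end stop (red patch), at cradle x = 80 mm, y = 0, 22.9 mm up; axes as the cradle. The stop is a plate 10 mm thick, 38 mm high, spanning cradle y = -14 to 35 mm. The trough's other end, x = -80 mm, is open.
- vial: Small amber vial with blue cap, 24 mm in diameter, 48 mm high, standing near the lane beyond the bar's stop-side end; origin at the centre of its underside. Leave it alone.
- blank: Grey plastic cylinder standing upright, 36 mm in diameter, 75 mm high, near the lane on the side away from the stop; origin at the centre of its underside. Leave it alone.
- spray: White spray bottle with black pump, 44 mm in diameter, 138 mm high; origin at the centre of its underside. Leave it alone.
- beaker: Glass beaker, 70 mm in diameter, 80 mm high; origin at the centre of its underside. Leave it alone.
- hammer: Small brass hammer, 220 mm long, lying on the bench. Leave it alone.
- jar: Clear jar with black cap, 56 mm in diameter, 70 mm high; origin at the centre of its underside. Leave it alone.
Not all that is in view belongs to the job. There is more than one size of the bar; the job needs the middle-sized.

How it is judged:
On the way, in this order (a step that is already met when the one before it is completed fails the run):
1. the bar has rolled at least 1 rad on its way to the trough (angle between bar's own z axis and vertical above 1 rad and y of bar in the frame of cradle below -0.03 m), for 0.05 s.
2. the bar lies in the V, not yet at the stop (y of bar in the frame of cradle between -0.004 and 0.004 m and z of bar in the frame of cradle below 0.0255 m and angle between the x axis of bar and the x axis of cradle, either way round below 0.06 rad and x of bar in the frame of cradle between -0.04 and 0.022 m), for 0.2 s.
3. the bar is pushed lengthwise against the stop (x of bar in the frame of cradle above 0.0225 m), for 0.1 s.
At the end, for the whole second after the job is handed in: The bar lies at rest in the V: its middle within 3 mm of the trough's bottom line seen from above and 20 to 25.5 mm above the bench, parallel to the trough within 0.05 rad, and its end within 3 mm of the stop (x of bar in the frame of cradle between 0.022 and 0.028 m and y of bar in the frame of cradle between -0.003 and 0.003 m and z of bar in the frame of cradle between 0.02 and 0.0255 m and angle between the x axis of bar and the x axis of cradle, either way round below 0.05 rad and linear speed of bar below 0.01 m/s); the robot touches nothing.
It fails at once if the bar is lifted (its middle more than 42 mm above the bench) (height (world z) of bar above 0.042 m).
It fails at once if the bar is tipped up at one end (more than 0.3 rad) (angle between bar's own x axis and vertical below 1.27 rad or angle between bar's own x axis and vertical above 1.87 rad).
It fails at once if a bystander is moved by more than 20 mm (distance of any of vial, blank, spray, beaker, hammer, jar from where it was at the start of the episode above 0.02 m).
It fails at once if a bystander is tipped over (angle between any of vial, blank, spray, beaker, jar's own z axis and vertical above 0.5 rad).
It also fails if it takes over 51 s, if anything falls off the work surface, if the arm or the gripper's body presses on something with over 40 N, if the wrist force passes 120 N, or if a joint passes its speed limit or range.

## Robot

A 6-joint arm with a two-finger parallel gripper is mounted at the origin on the work surface. World frame = base frame: x ahead of the robot, y to its left, z up, the work surface at z = 0. Lengths are in m, angles in rad, forces in N, time in s.
With the tool pointing down it reaches from about 0.3 to 0.775 m from the base axis. Payload 14.6 kg.
Tool frame: the origin (TCP) lies at the very end of the fingers, on their centre line; the grasp point (between the pads) lies 19 mm behind it (grip_depth is the z of the grasp point in the tool frame, in m); z points along the fingers, y is the direction in which the jaws open and shut (so a half turn about z gives the same grasp; the last joint's range is limited). The gripper opens to 94 mm and grips with 3 to 60 N. Pads are 16 mm wide; open, the fingers measure 119 mm over their backs; the gripper's body (75 mm by 177 mm) begins 78 mm behind the grasp point.
Start: joints at [-1.297, 0.3, 1.521, -0, 1.321, -0.067], TCP at [0.184, -0.518, 0.205] pointing down, gripper open.
Joint ranges: [-3.03, 3.03], [-0.79, 2.21], [0.23, 2.52], [-1.04, 4.18], [0, 3.07], [-2.55, 2.55]. Speed limits (rad/s): [2.22, 2.22, 2.57, 3.14, 3.14, 3.14].

## Interface

Orientations are given as a unit quaternion [w, x, y, z].
In Python, from cell import observe, get_image, hand_in, grip_depth gives the robot as it stands. The module is installed in compiled form; this text tells all that it offers.
- The arm moves only by the shell command python3 -m pendant 'ROWS' [OPENING]. ROWS is JSON, a list of rows, each a list of 4 numbers: the shift along the tool's x, y, z in m, then the turn about the tool's z in degrees. A call has 1 to 12 rows; each row is the pose to reach, as a shift and turn from the pose commanded when the call began, along the tool's axes at that moment; what a row does not reach only later rows make up. A row lasts 1/8 s, in which the tool goes at most 62.5 mm and 10.7 degrees, less where a joint would pass 70% of its speed; a pose out of reach is approached as far as the arm can. A call with a gripper value outside its range is refused whole. OPENING is the opening, from 0 (shut) to 1 (fully open), set as the call begins (- or left out, the last holds). The fingers move at their own pace and stop on an object; the grip force is fixed at half the most. Time passes only in rows, so rows that repeat a pose let the fingers close. It gives the time, the measured TCP pose, the force and the opening at its end, in the units of the state.
- observe(): the state, without advancing time (a new reading comes with each control period).
- get_image(name): name is "side" or "top"; returns a dict with "image" (480x640x3 uint8, blue, green, red), "vfov" (degrees; the focal length in pixels is half the picture's height over the tangent of half this angle, whatever the lens; pixels are square), "cx", "cy" (the principal point, pixels), "dist_coeffs" ([k1, k2, p1, p2, k3] as OpenCV has them; the pictures are not rectified), "cam_to_world" (4x4, takes a point from camera to world coordinates). Camera axes: x right, y down, z forward; pixel columns grow to the right and rows downward; lengths in m; the calibration is good to about 2 mm. A picture is of the moment at which its call begins. There is no depth.
- hand_in(): hands the job in, once; it reports no verdict.
The state is a dict: "time_s": time; "q": joint angles; "qvel": joint speeds; "joint_efforts": joint torques, N m; "eef_pos": TCP position; "orientation": TCP orientation; "ft_force": force on the tool from outside, world axes, zero at the start; "torque": the same for the moment, N m; "gripper_width": finger opening in m.
Only numpy, scipy, OpenCV 4.12 (cv2) and the standard library are available. Lean on these libraries where they do the work, as an engineer would, in place of code of your own. Each camera call takes 0.05 s, during which the arm holds its last target.

## Working session

There is one attempt and no reset: what is moved stays moved. The work goes in short steps, Python scripts to look and compute and a shell command to move; the robot and the scene stay as the last step left them, time stands still between calls to the robot, and variables do not carry over. Pictures are saved under pics/ and viewed, and the job is handed in when it is done.

```bash
mkdir -p pics; python3 - <<'E'
from cell import *
import cv2,numpy as np
for n in("side","top"):
    d=get_image(n); cv2.imwrite(f"pics/{n}0.png",d["image"]); print(n,d["vfov"],d["cx"],d["cy"],d["dist_coeffs"],np.round(d["cam_to_world"],3).tolist())
print(observe(), grip_depth)
E
```

```text
side 44.310315672914705 324.43778804350734 234.4921527935818 [-0.11675771  0.          0.          0.          0.        ] [[-0.976, -0.15, 0.157, 0.314], [-0.217, 0.658, -0.721, 0.89], [0.004, -0.738, -0.675, 0.929], [0.0, 0.0, 0.0, 1.0]]
top 54.87996219629631 327.2722408679367 233.02997164550524 [-0.07382331  0.          0.          0.          0.        ] [[0.02, -0.993, 0.112, 0.412], [-1.0, -0.022, -0.015, -0.061], [0.017, -0.112, -0.994, 1.143], [0.0, 0.0, 0.0, 1.0]]
{'time_s': 0.1, 'q': array([-1.29657148e+00,  3.00386446e-01,  1.52149554e+00,  3.90375457e-06,
        1.32068008e+00, -6.66302809e-02]), 'qvel': array([ 0.00042841, -0.001599  , -0.0027089 ,  0.00109059,  0.00057576,
       -0.00105344]), 'joint_efforts': array([ 3.00133841e-03, -5.32642865e+01, -3.53282046e+01,  7.09149381e-02,
        2.35203240e-02, -5.43443230e-05]), 'eef_pos': array([ 0.18378392, -0.51815162,  0.20496894]), 'orientation': array([-4.82294601e-04,  9.85512307e-01,  1.69603236e-01, -4.83402903e-05]), 'ft_force': array([ 0.06965332, -0.29882851, -0.14384452]), 'torque': array([ 0.01555491, -0.03629155,  0.04656869]), 'gripper_width': 0.09384695603509896} -0.0188
```

View pics/top0.png

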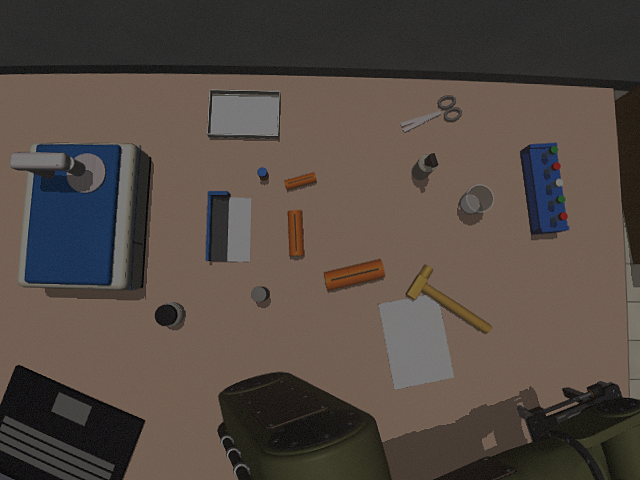

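View pics/side0.png

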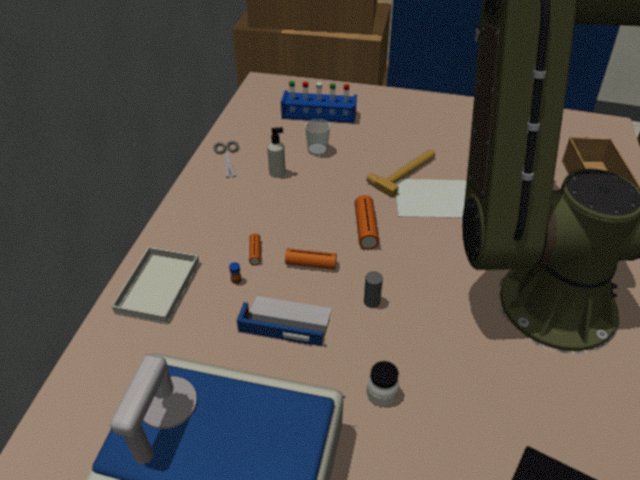

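Candidates for the bar (top view): small orange at (300,181), mid orange at (296,234), large orange at (354,275). The middle one lies parallel to the cradle on its ramp side. I'll measure all three.

```bash
cat > h.py <<'E'
import cv2,numpy as np
from cell import get_image
def cam(n):
    d=get_image(n); im=d["image"]; f=im.shape[0]/2/np.tan(np.radians(d["vfov"])/2)
    K=np.array([[f,0,d["cx"]],[0,f,d["cy"]],[0,0,1]]); return im,K,np.array(d["dist_coeffs"]),np.array(d["cam_to_world"])
def cast(c,px,z):
    im,K,D,T=c
    p=cv2.undistortPoints(np.array(px,float).reshape(-1,1,2),K,D).reshape(-1,2)
    r=np.c_[p,np.ones(len(p))]@T[:3,:3].T; o=T[:3,3]
    return o+r*((z-o[2])/r[:,2])[:,None]
def proj(c,P):
    im,K,D,T=c; R=T[:3,:3].T; t=-R@T[:3,3]
    return cv2.projectPoints(np.array(P,float).reshape(-1,1,3),cv2.Rodrigues(R)[0],t,K,D)[0].reshape(-1,2)
def orange(c):
    h=cv2.cvtColor(c[0],cv2.COLOR_BGR2HSV); m=cv2.inRange(h,(4,150,70),(14,255,255))
    m=cv2.morphologyEx(m,cv2.MORPH_CLOSE,np.ones((5,5)))
    return [k for k in cv2.findContours(m,0,2)[0] if cv2.contourArea(k)>100],m
E
python3 - <<'E'
from h import *
for n in("top","side"):
    c=cam(n)
    for k in orange(c)[0]:
        b=cv2.boxPoints(cv2.minAreaRect(k)); w=cast(c,b,.018)
        e=np.linalg.norm(np.diff(w,axis=0),axis=1)[:2]; L=np.argmax(e); v=w[L+1]-w[L]
        print(n,b.mean(0).round(1),w.mean(0).round(4),"edges",e.round(4),"ang",np.degrees(np.arctan(v[1]/v[0])).round(1))
    x,y,w,h=(190,160,140,160) if n=="top" else (200,200,220,180)
    s=4 if n=="top" else 3
    im=cv2.resize(c[0][y:y+h,x:x+w],None,fx=s,fy=s,interpolation=cv2.INTER_CUBIC)
    im=cv2.convertScaleAbs(im,alpha=1.5)
    im=im[:600,:800]; cv2.imwrite(f"pics/crop_{n}.png",im)
E
```

```text
top [354.  274.1] [ 0.4399 -0.1455  0.018 ] edges [0.1447 0.0442] ang -75.4
top [295.1 232.4] [5.389e-01 5.000e-04 1.800e-02] edges [0.0339 0.111 ] ang 4.2
top [300.  180.3] [ 0.669 -0.008  0.018] edges [0.0776 0.0226] ang -72.8
side [310.1 258.5] [ 5.405e-01 -4.000e-04  1.800e-02] edges [0.0477 0.1121] ang 3.7
side [254.5 247. ] [ 0.6705 -0.0088  0.018 ] edges [0.0207 0.0847] ang -72.8
side [366.  221.7] [ 0.4421 -0.153   0.018 ] edges [0.0479 0.1924] ang -76.0
```

View pics/crop_top.png

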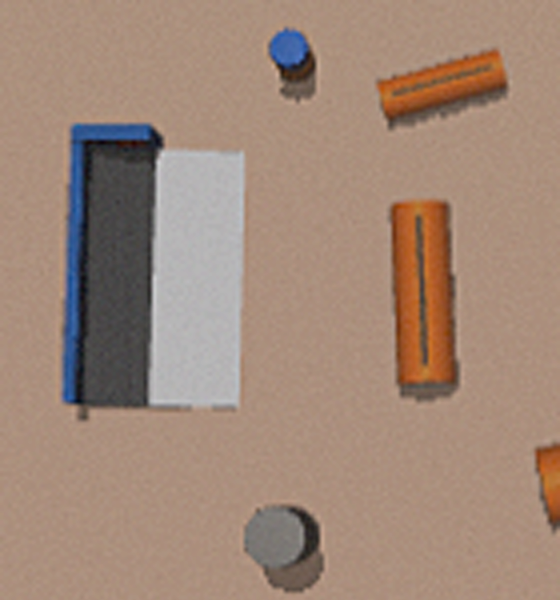

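View pics/crop_side.png

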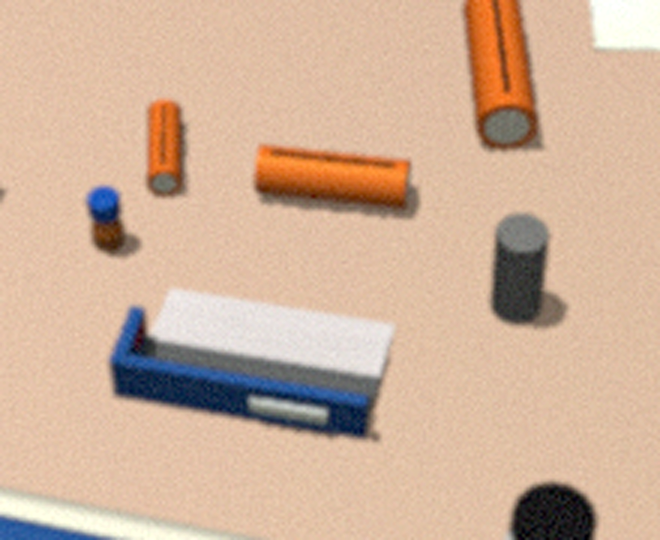

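The crop confirms it: mid orange at (296,234), 110×34 mm measured. The cradle has its stop at the top (+x world) and its ramp on the right. Now I'll measure the cradle and the bystanders.

```bash
python3 - <<'E'
from h import *
c=cam("top"); h=cv2.cvtColor(c[0],cv2.COLOR_BGR2HSV)
m=cv2.inRange(h,(0,0,110),(180,45,255)); m[:,:215]=0;m[:,262:]=0;m[:185]=0;m[275:]=0
k=max(cv2.findContours(m,0,1)[0],key=cv2.contourArea); r=cv2.minAreaRect(k); b=cv2.boxPoints(r); print("ramp",r,b.round(1).tolist())
b=b[np.argsort(b[:,0])]; 
lip=cast(c,b[:2],.0086); base=cast(c,b[2:],0); print("lip",lip.round(4),"base",base.round(4))
print("span",np.linalg.norm(lip[0]-lip[1]),np.linalg.norm(base[0]-base[1]),"across",np.linalg.norm(lip.mean(0)-base.mean(0)))
m=cv2.inRange(h,(100,120,50),(125,255,255))
for k in cv2.findContours(m,0,1)[0]:
    x,y,w,hh=cv2.boundingRect(k)
    if cv2.contourArea(k)>30 and 180<x<280 and 150<y<280:
        print("blue",x,y,w,hh,cast(c,cv2.boxPoints(cv2.minAreaRect(k)),.038).round(4).tolist())
# blank top, from contrast ; vial cap
print("blank",cast(c,[[190+275/4,160+537/4]],.075).round(4),"vial",cast(c,[[190+289/4,160+48/4]],.048).round(4))
s=cam("side"); O=np.array([200,200])
# lip/ramp corners side: crop/3+O
for nm,p,z in [("base stop",(172,290),0),("base open",(395,324),0),("lip open",(386,376),.0086),("wall top stop-far",(115,358),.038),("wall top open-far",(370,398),.038),("blank",(522,232),.075),("vialcap",(103,196),.048)]:
    print(nm,cast(s,[O+np.array(p)/3],z).round(4))
E
```

```text
ramp ((239.0, 229.0), (64.0, 22.0), 90.0) [[228.0, 197.0], [250.0, 197.0], [250.0, 261.0], [228.0, 261.0]]
lip [[0.6248 0.1709 0.0086]
 [0.4655 0.1638 0.0086]] base [[0.6276 0.1173 0.    ]
 [0.4671 0.111  0.    ]]
span 0.1595095897577016 0.1606171918726665 across 0.053931333451312354
blue 206 191 22 70 [[0.4654, 0.2132, 0.038], [0.6351, 0.2143, 0.038], [0.6339, 0.1677, 0.038], [0.4645, 0.1674, 0.038]]
blue 258 168 9 9 [[0.6929, 0.0947, 0.038], [0.6933, 0.0751, 0.038], [0.6733, 0.0744, 0.038], [0.6729, 0.0939, 0.038]]
blank [[0.3877 0.0769 0.075 ]] vial [[0.6807 0.0826 0.048 ]]
base stop [[0.626  0.1175 0.    ]]
base open [[0.4675 0.1133 0.    ]]
lip open [[0.4625 0.1658 0.0086]]
wall top stop-far [[0.6318 0.2137 0.038 ]]
wall top open-far [[0.4639 0.2086 0.038 ]]
blank [[0.3894 0.0794 0.075 ]]
vialcap [[0.683  0.0845 0.048 ]]
```

```bash
cat >> h.py <<'E'
def edge(c,rows,x0,x1,sign):
    g=cv2.GaussianBlur(c[0],(3,3),0).astype(float).sum(2); out=[]
    for r in rows:
        d=np.maximum(sign*np.gradient(g[r])[x0:x1],0); i=d.argmax(); s=slice(max(i-2,0),i+3)
        out.append([x0+(np.arange(len(d))[s]*d[s]).sum()/d[s].sum(),r])
    return np.array(out)
def fit(P):
    p=np.polyfit(P[:,0],P[:,1],1); r=P[:,1]-np.polyval(p,P[:,0]); g=abs(r)<.002; p=np.polyfit(P[g,0],P[g,1],1); return p,g.sum()
E
python3 - <<'E'
from h import *
c=cam("top"); rows=range(203,257)
for nm,x0,x1,s,z in [("base",244,257,-1,0),("lip",223,234,1,.0086),("wallin",205,218,-1,.038)]:
    P=cast(c,edge(c,rows,x0,x1,s),z); p,n=fit(P); print(nm,"slope",p[0].round(4),"y at x=.546",np.polyval(p,.546).round(4),n)
E
```

```text
base slope 0.0139 y at x=.546 0.1139 54
lip slope 0.0147 y at x=.546 0.1681 54
wallin slope 0.004 y at x=.546 0.2085 33
```

Cradle origin is about (0.546, 0.180) with yaw about 0.018; ramp base plus 66 mm and lip plus 12 mm both give y=0.180. The bar is at (0.540, 0.000) with yaw about 0.07. The plan is to put two fingers, 56 mm apart along world x, behind the bar on its -y side and push toward +y. First I move above that spot.

```bash
python3 -m pendant '[[0.041,-0.026,0,-6],[0.081,-0.051,0,-12],[0.122,-0.077,0,-18],[0.162,-0.103,0,-24],[0.203,-0.128,0,-30],[0.243,-0.154,0,-36],[0.284,-0.180,0.01,-42],[0.324,-0.205,0.03,-48],[0.365,-0.231,0.05,-54],[0.406,-0.257,0.07,-60],[0.446,-0.282,0.09,-66],[0.487,-0.308,0.105,-71.5]]' 0.6; python3 -m pendant '[[0,0,0,0],[0,0,0,0]]'
cat > st.py <<'E'
from cell import observe
import numpy as np
from scipy.spatial.transform import Rotation as R
o=observe(); M=R.from_quat(np.roll(o["orientation"],-1)).as_matrix()
print(o["time_s"],o["eef_pos"].round(4),"x",M[:,0].round(3),"y",M[:,1].round(3),"w",o["gripper_width"],"F",o["ft_force"].round(1))
E
python3 st.py
```

```text
time_s: 1.85
eef_pos: [0.5405, -0.0639, 0.0996]
orientation: [-0.0, 0.7, 0.715, -0.0]
ft_force: [0.1, -0.9, 1.1]
gripper_width: 0.0563
time_s: 2.1
eef_pos: [0.5396, -0.0656, 0.1005]
orientation: [-0.0, 0.701, 0.713, -0.0]
ft_force: [-0.1, -0.7, -0.2]
gripper_width: 0.0567
2.1 [ 0.5396 -0.0656  0.1005] x [-0.017  1.    -0.   ] y [ 1.     0.017 -0.   ] w 0.05674747857934968 F [-0.1 -0.7 -0.2]
```

Tool x is along cradle +y and tool y is along cradle +x. Now down to z=12 mm.

```bash
python3 -m pendant '[[0,0,0.03,0],[0,0,0.06,0],[0,0,0.0885,0],[0,0,0.0885,0]]'; python3 - <<'E'
from h import *
c=cam("top"); cv2.imwrite("pics/t1.png",cv2.resize(c[0][140:320,180:420],None,fx=3,fy=3)); c=cam("side"); cv2.imwrite("pics/s1.png",cv2.resize(c[0][150:390,180:440],None,fx=2.5,fy=2.5))
E
```

```text
time_s: 2.6
eef_pos: [0.5387, -0.0662, 0.0111]
orientation: [-0.001, 0.701, 0.713, -0.001]
ft_force: [-0.6, 0.2, 0.2]
gripper_width: 0.0566
```

View pics/s1.png

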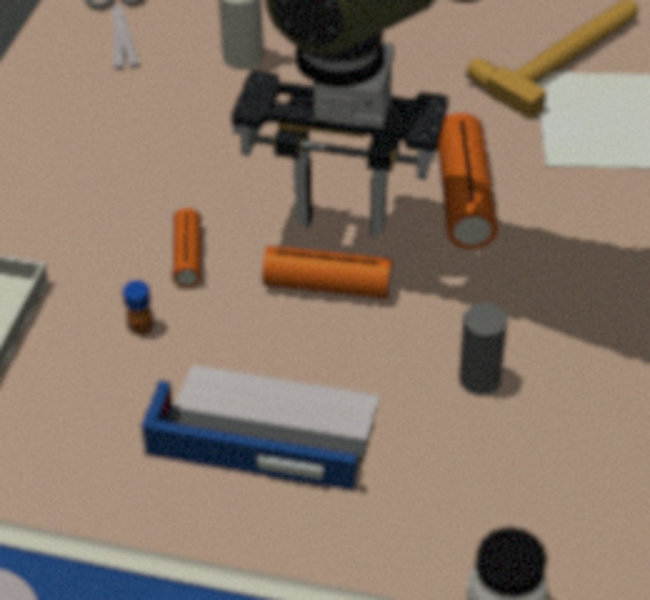

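View pics/t1.png

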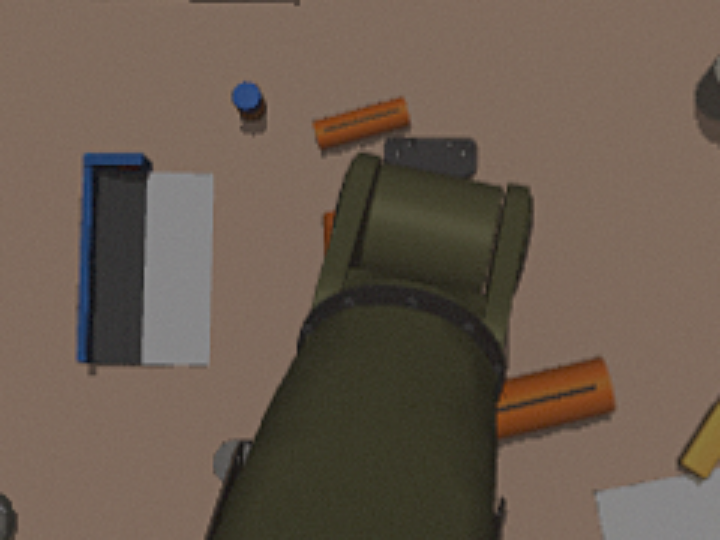

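The side view shows both fingers, at (305,200) and (378,210), behind the bar at (327,270); nothing else is touched. Gentle push.

```bash
python3 -m pendant '[[0.01,0,0,0],[0.02,0,0,0],[0.028,0,0,0],[0.034,0,0,0],[0.040,0,0,0],[0.046,0,0,0],[0.052,0,0,0],[0.058,0,0,0],[0.064,0,0,0],[0.07,0,0,0],[0.07,0,0,0]]'; python3 - <<'E'
from h import *
c=cam("side"); cv2.imwrite("pics/s2.png",cv2.resize(c[0][150:390,180:440],None,fx=2.5,fy=2.5))
for k in orange(c)[0]:
    b=cv2.boxPoints(cv2.minAreaRect(k)); print(b.mean(0),cast(c,b,.018).mean(0).round(4))
E
```

```text
time_s: 4.08
eef_pos: [0.5386, 0.0051, 0.012]
orientation: [-0.0, 0.701, 0.714, 0.0]
ft_force: [-0.5, 0.5, 0.2]
gripper_width: 0.0565
[306.8728  270.64304] [0.5386 0.0373 0.018 ]
[254.5 247. ] [ 0.6705 -0.0088  0.018 ]
[365.89996 221.79999] [ 0.4423 -0.1525  0.018 ]
```

View pics/s2.png

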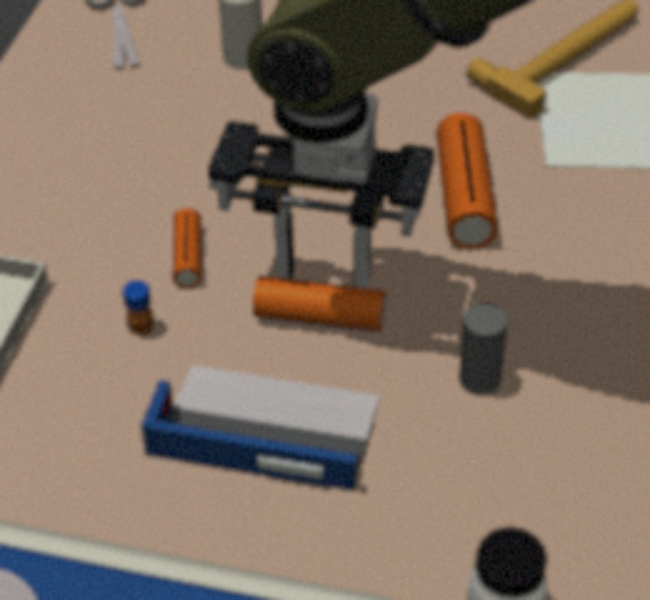

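The bar (317,303 in crop) has rolled and stays ahead of the fingers and roughly parallel. Continue to the ramp foot.

```bash
python3 -m pendant '[[0.006,0,0,0],[0.012,0,0,0],[0.018,0,0,0],[0.024,0,0,0],[0.030,0,0,0],[0.036,0,0,0],[0.042,0,0,0],[0.048,0,0,0],[0.054,0,0,0],[0.06,0,0,0],[0.066,0,0,0],[0.072,0,0,0]]'; python3 -m pendant '[[0.005,0,0,0],[0.01,0,0,0],[0.015,0,0,0],[0.02,0,0,0],[0.025,0,0,0],[0.025,0,0,0]]'; python3 - <<'E'
from h import *
c=cam("side"); cv2.imwrite("pics/s3.png",cv2.resize(c[0][150:390,180:440],None,fx=2.5,fy=2.5))
for k in orange(c)[0]:
    b=cv2.boxPoints(cv2.minAreaRect(k)); print(b.mean(0),cast(c,b,.022).mean(0).round(4))
E
```

```text
time_s: 5.62
eef_pos: [0.5373, 0.0771, 0.0119]
orientation: [-0.0, 0.701, 0.713, -0.0]
ft_force: [0.1, -0.0, -0.2]
gripper_width: 0.0565
time_s: 6.38
eef_pos: [0.5368, 0.102, 0.0119]
orientation: [-0.0, 0.701, 0.714, 0.0]
ft_force: [-0.0, -0.4, -0.3]
gripper_width: 0.0565
[298.2854  301.62122] [0.5339 0.1299 0.022 ]
[366.14615 221.16925] [ 0.4415 -0.1505  0.022 ]
```

View pics/s3.png

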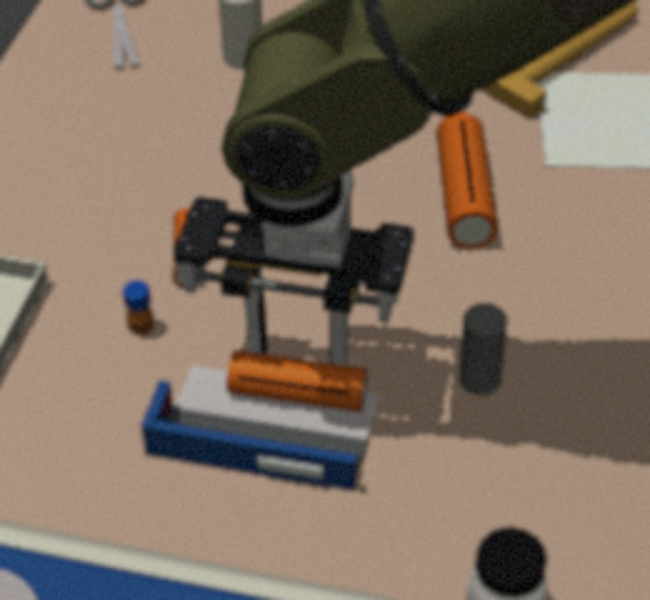

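The bar is on the ramp, still aligned with the fingers. I'll push slowly over the lip, raising the fingers by 2 mm.

```bash
python3 -m pendant '[[0.005,0,-0.002,0],[0.01,0,-0.002,0],[0.015,0,-0.002,0],[0.02,0,-0.002,0],[0.025,0,-0.002,0],[0.03,0,-0.002,0],[0.034,0,-0.002,0],[0.038,0,-0.002,0],[0.042,0,-0.002,0],[0.045,0,-0.002,0],[0.047,0,-0.002,0],[0.047,0,-0.002,0]]'; python3 - <<'E'
from h import *
c=cam("side"); cv2.imwrite("pics/s4.png",cv2.resize(c[0][150:390,180:440],None,fx=2.5,fy=2.5))
for k in orange(c)[0]:
    b=cv2.boxPoints(cv2.minAreaRect(k)); print(b.mean(0),cast(c,b,.025).mean(0).round(4))
E
```

```text
time_s: 7.92
eef_pos: [0.536, 0.1487, 0.014]
orientation: [0.0, 0.701, 0.713, 0.0]
ft_force: [-0.2, -0.2, 0.5]
gripper_width: 0.0568
[291.86914 318.2416 ] [0.5348 0.1773 0.025 ]
[366.3231  223.58466] [ 0.4391 -0.1378  0.025 ]
```

View pics/s4.png

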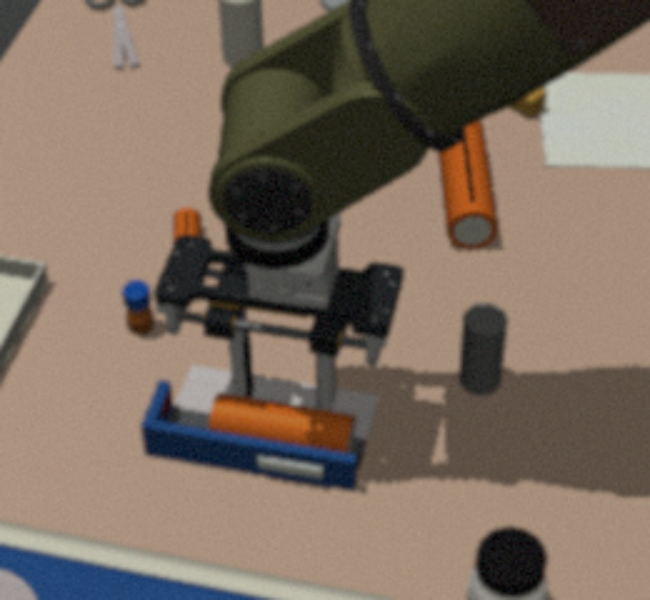

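The bar now looks dropped into the V (crop 285,420). Back off, lift clear, shut the gripper, and move toward the free end, then look.

```bash
python3 -m pendant '[[-0.006,0,0,0],[-0.015,0,0,0],[-0.015,0,-0.03,0],[-0.015,0,-0.07,0],[-0.015,0,-0.11,0],[0,-0.04,-0.11,0],[0.015,-0.08,-0.11,0],[0.03,-0.115,-0.11,0],[0.03,-0.115,-0.11,0]]' ; python3 -m pendant '[[0,0,0,0],[0,0,0,0],[0,0,0,0],[0,0,0,0]]' 0; python3 st.py;  python3 - <<'E'
from h import *
for n in("side","top"):
  c=cam(n); x,y=(180,150) if n=="side" else (170,150)
  cv2.imwrite(f"pics/{n}5.png",cv2.resize(c[0][y:y+200,x:x+200],None,fx=3,fy=3))
  for k in orange(c)[0]:
    b=cv2.boxPoints(cv2.minAreaRect(k)); w=cast(c,b,.0229);print(n,b.mean(0),w.mean(0).round(4),w.round(3).tolist())
E
```

```text
time_s: 9.1
eef_pos: [0.4192, 0.1767, 0.1242]
orientation: [0.0, 0.7, 0.714, 0.0]
ft_force: [0.1, -0.2, -0.1]
gripper_width: 0.0568
time_s: 9.6
eef_pos: [0.4207, 0.1764, 0.1238]
orientation: [-0.0, 0.701, 0.713, -0.0]
ft_force: [-0.6, 0.7, 0.4]
gripper_width: 0.0199
9.6 [0.4207 0.1764 0.1238] x [-0.018  1.    -0.   ] y [ 1.     0.018 -0.   ] w 0.019868791172268738 F [-0.6  0.7  0.4]
side [291.9189  318.48648] [0.535  0.1762 0.0229] [[0.588, 0.194, 0.023], [0.594, 0.16, 0.023], [0.481, 0.158, 0.023], [0.477, 0.193, 0.023]]
side [254.5 246.5] [ 0.6691 -0.0056  0.0229] [[0.665, 0.038, 0.023], [0.692, -0.045, 0.023], [0.672, -0.05, 0.023], [0.646, 0.034, 0.023]]
top [354.0311  274.23068] [ 0.4394 -0.1452  0.0229] [[0.443, -0.07, 0.023], [0.479, -0.209, 0.023], [0.436, -0.22, 0.023], [0.4, -0.081, 0.023]]
top [221.07707 233.53366] [0.5316 0.1809 0.0229] [[0.476, 0.197, 0.023], [0.587, 0.198, 0.023], [0.587, 0.165, 0.023], [0.476, 0.164, 0.023]]
top [300.066   180.48111] [ 0.6675 -0.0084  0.0229] [[0.667, 0.032, 0.023], [0.69, -0.042, 0.023], [0.668, -0.049, 0.023], [0.645, 0.025, 0.023]]
```

View pics/side5.png

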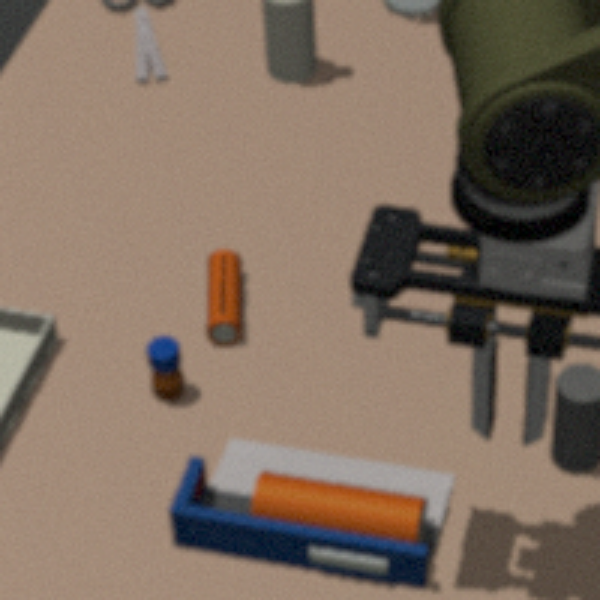

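View pics/top5.png

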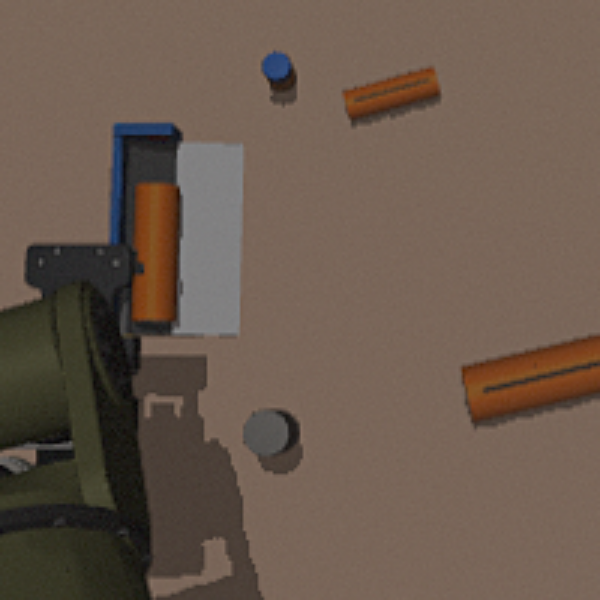

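The bar lies in the V at about (0.532, 0.180), parallel, with its free end at x≈0.478 and its stop end about 38 mm short of the stop. It is seated at cradle x≈-0.014, which is in the window. Lower the shut fingers beyond the open end.

```bash
python3 -m pendant '[[0.001,0,0.04,0],[0.001,0,0.08,0],[0.001,0,0.109,0],[0.001,0,0.109,0],[0.001,0.01,0.109,0],[0.001,0.02,0.109,0],[0.001,0.027,0.109,0],[0.001,0.034,0.109,0],[0.001,0.039,0.109,0],[0.001,0.039,0.109,0]]' 0; python3 st.py
python3 - <<'E'
from h import *
c=cam("side"); cv2.imwrite("pics/s6.png",cv2.resize(c[0][250:400,210:410],None,fx=4,fy=4))
E
```

```text
time_s: 10.95
eef_pos: [0.4597, 0.1783, 0.0149]
orientation: [-0.0, 0.701, 0.713, -0.0]
ft_force: [0.9, 0.2, -0.3]
gripper_width: 0.0002
10.95 [0.4597 0.1783 0.0149] x [-0.018  1.    -0.   ] y [ 1.     0.018 -0.   ] w 0.000215291027175705 F [ 0.9  0.2 -0.3]
```

View pics/s6.png

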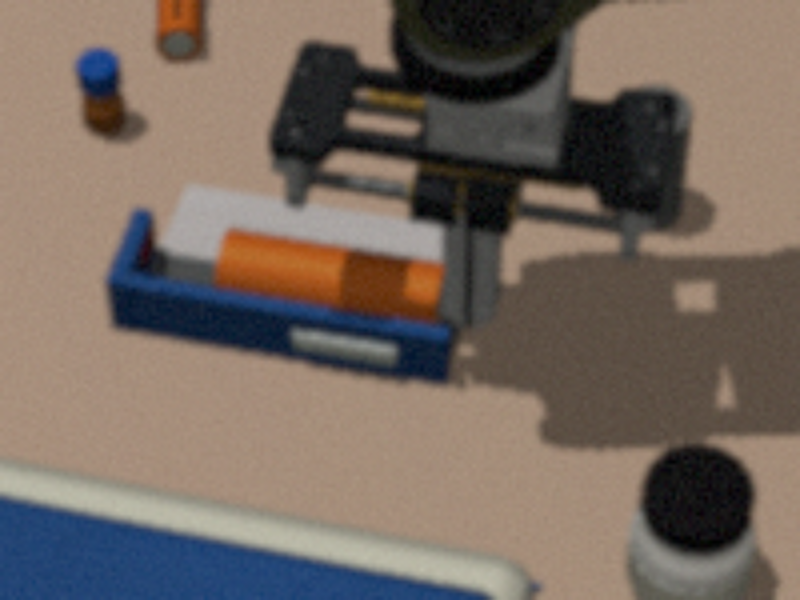

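The shut fingers (470,270) stand just at the free end, centred on the V. Push slowly.

```bash
python3 -m pendant '[[0,0.004,0,0],[0,0.008,0,0],[0,0.012,0,0],[0,0.016,0,0],[0,0.02,0,0],[0,0.024,0,0],[0,0.028,0,0],[0,0.031,0,0],[0,0.034,0,0],[0,0.037,0,0],[0,0.039,0,0]]';python3 -m pendant '[[0,0.001,0,0],[0,0.002,0,0],[0,0.002,0,0]]'; python3 st.py
python3 - <<'E'
from h import *
c=cam("side"); cv2.imwrite("pics/s7.png",cv2.resize(c[0][250:400,210:410],None,fx=4,fy=4))
E
```

```text
time_s: 12.38
eef_pos: [0.4986, 0.179, 0.0149]
orientation: [-0.0, 0.701, 0.713, -0.0]
ft_force: [-0.7, -0.1, 0.3]
gripper_width: 0.0007
time_s: 12.75
eef_pos: [0.5005, 0.179, 0.015]
orientation: [0.0, 0.701, 0.713, 0.0]
ft_force: [-0.2, -1.6, -0.3]
gripper_width: 0.0005
12.75 [0.5005 0.179  0.015 ] x [-0.018  1.     0.   ] y [1.    0.018 0.   ] w 0.0004816242665260752 F [-0.2 -1.6 -0.3]
```

View pics/s7.png

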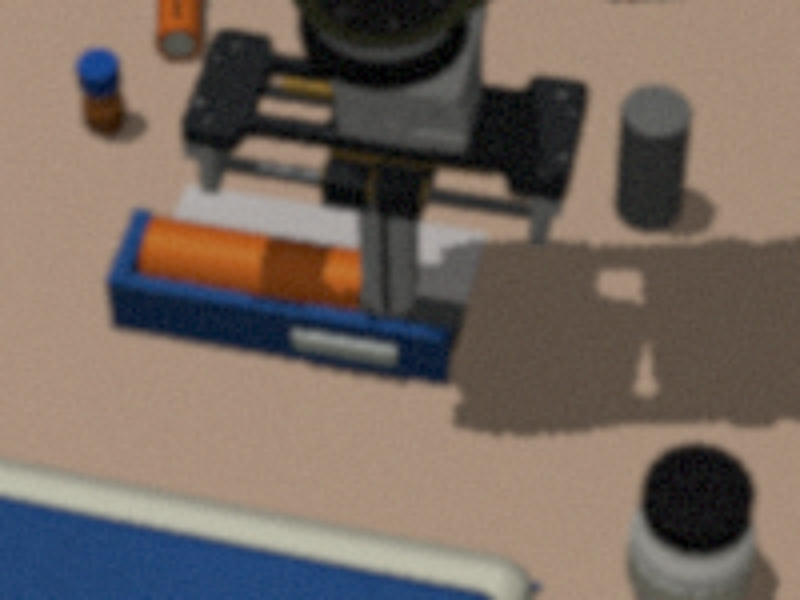

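The bar's stop end (140,240) is nearly at the stop. I'll advance in 1 mm steps until the force shows contact.

```bash
for i in 1 2 3 4 5; do :; done; python3 -m pendant '[[0,0.001,0,0],[0,0.001,0,0]]'; python3 -m pendant '[[0,0.001,0,0],[0,0.001,0,0]]'
```

```text
time_s: 13.05
eef_pos: [0.5016, 0.1791, 0.015]
orientation: [0.0, 0.701, 0.713, 0.0]
ft_force: [0.3, 0.5, -0.2]
gripper_width: 0.0005
time_s: 13.3
eef_pos: [0.5024, 0.1791, 0.0149]
orientation: [-0.0, 0.701, 0.713, -0.0]
ft_force: [-1.9, -0.2, 0.4]
gripper_width: 0.0003
```

```bash
python3 -m pendant '[[0,0.001,0,0],[0,0.001,0,0]]'; python3 st.py;python3 -m pendant '[[0,0.0005,0,0],[0,0.0005,0,0]]'; python3 st.py
```

```text
time_s: 13.55
eef_pos: [0.5024, 0.179, 0.0147]
orientation: [-0.001, 0.701, 0.713, -0.001]
ft_force: [-8.1, 0.0, 4.4]
gripper_width: 0.0007
13.55 [0.5024 0.179  0.0147] x [-0.018  1.    -0.   ] y [ 1.     0.018 -0.003] w 0.0006820327548270796 F [-8.1  0.   4.4]
time_s: 13.8
eef_pos: [0.5024, 0.179, 0.0146]
orientation: [-0.001, 0.701, 0.713, -0.002]
ft_force: [-12.5, -0.4, 6.1]
gripper_width: 0.0003
13.8 [0.5024 0.179  0.0146] x [-0.018  1.    -0.001] y [ 1.     0.018 -0.004] w 0.0003080369847057055 F [-12.5  -0.4   6.1]
```

Firm contact at 12 N with the TCP stalled at x=0.5024, so the bar is against the stop. Back straight off, then up and away.

```bash
python3 -m pendant '[[0,-0.003,0,0],[0,-0.01,0,0],[0,-0.03,0,0],[0,-0.06,0,0],[0,-0.07,-0.04,0],[0,-0.07,-0.09,0],[0,-0.07,-0.14,0],[-0.05,-0.07,-0.18,0],[-0.1,-0.07,-0.18,0],[-0.15,-0.07,-0.18,0],[-0.2,-0.07,-0.18,0],[-0.25,-0.07,-0.18,0]]'; python3 -m pendant '[[-0.05,0,0,0],[-0.1,0,0,0],[-0.1,0,0,0]]'; python3 - <<'E'
from h import *
for n in("side","top"):
  c=cam(n); x,y=(180,150) if n=="side" else (170,150)
  cv2.imwrite(f"pics/{n}8.png",cv2.resize(c[0][y:y+200,x:x+200],None,fx=3,fy=3))
  for k in orange(c)[0]:
    b=cv2.boxPoints(cv2.minAreaRect(k)); w=cast(c,b,.0229);print(n,b.mean(0),w.mean(0).round(4),w.round(3).tolist())
  if n=="top": 
    for s in(1,-1):
      P=cast(c,edge(c,range(208,236),214 if s>0 else 225,222 if s>0 else 233,s),.0229); print("edge",fit(P))
E
```

```text
time_s: 15.3
eef_pos: [0.4381, -0.0737, 0.1951]
orientation: [0.0, 0.701, 0.713, 0.0]
ft_force: [0.5, 0.1, 0.2]
gripper_width: 0.0008
time_s: 15.68
eef_pos: [0.4398, -0.1744, 0.1947]
orientation: [0.0, 0.702, 0.712, -0.0]
ft_force: [0.8, 0.8, -0.2]
gripper_width: 0.0001
side [272.05405 315.17566] [0.5757 0.1768 0.0229] [[0.629, 0.195, 0.023], [0.636, 0.16, 0.023], [0.521, 0.159, 0.023], [0.517, 0.193, 0.023]]
side [254.5 247. ] [ 0.6687 -0.0041  0.0229] [[0.665, 0.041, 0.023], [0.692, -0.045, 0.023], [0.672, -0.05, 0.023], [0.645, 0.037, 0.023]]
side [366.29272 221.13414] [ 0.4409 -0.1491  0.0229] [[0.484, -0.228, 0.023], [0.441, -0.247, 0.023], [0.399, -0.069, 0.023], [0.439, -0.053, 0.023]]
top [339.05896 277.7556 ] [ 0.4302 -0.1089  0.0229] [[0.443, -0.07, 0.023], [0.46, -0.137, 0.023], [0.417, -0.148, 0.023], [0.4, -0.081, 0.023]]
top [221.49887 217.0333 ] [0.5723 0.1817 0.0229] [[0.518, 0.198, 0.023], [0.627, 0.199, 0.023], [0.627, 0.165, 0.023], [0.517, 0.164, 0.023]]
top [300.1132  180.39622] [ 0.6677 -0.0085  0.0229] [[0.667, 0.031, 0.023], [0.69, -0.041, 0.023], [0.668, -0.048, 0.023], [0.645, 0.024, 0.023]]
edge (array([0.04564844, 0.17045042]), np.int64(28))
edge (array([0.02150665, 0.15697277]), np.int64(28))
```

View pics/side8.png

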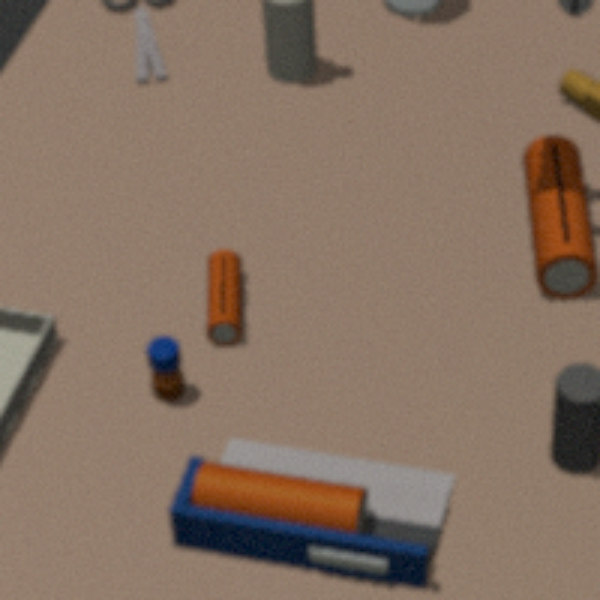

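View pics/top8.png

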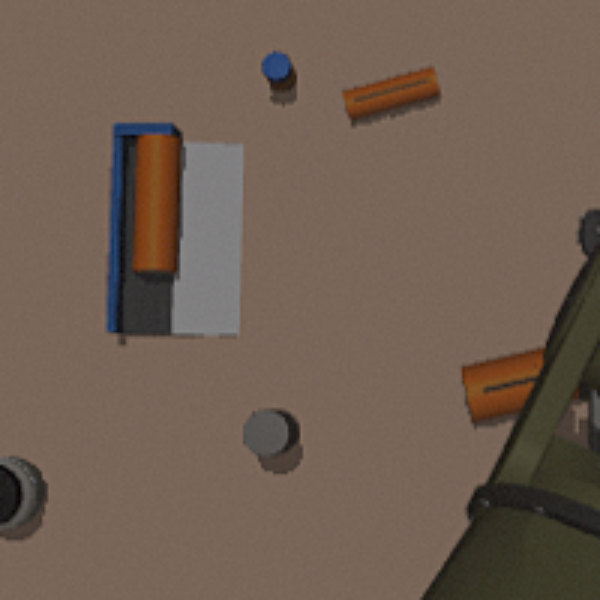

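Both views show the bar butted on the stop: its end is at x≈0.627 against the stop face at about 0.626, its middle at (0.572, 0.181). It lies parallel in the V, with the hand clear.

```bash
python3 -c "
from cell import hand_in; print(hand_in())"; python3 st.py
```

```text
the job is handed in; nothing more can be done
None
the job is handed in; nothing more can be done
```

I rolled the middle-sized orange bar up the ramp with two fingers until it dropped into the V. I then pushed it by its free end with the shut fingers until it met the stop. The job was handed in at about 16 s, and `hand_in` gives no verdict.

- **Contact with the stop:** the fingers stalled at x = 0.5024 m with about 12 N on the wrist before I backed off.
- **Final position:** the top view puts the bar's middle at about (0.572, 0.182). That is roughly 25–26 mm along the trough and within about 1–2 mm of its bottom line. The side view put the middle about 3.4 mm further along and 5 mm lower in y. I trusted the top view, because the cradle's back wall hides part of the bar from the side.
- **Parallel to the trough:** the bar's outline in the top view gives about 0.01 rad. The finer edge fits disagree, giving yaws of 0.046 and 0.022 rad, against about 0.018 rad for the cradle. The bar looks parallel by eye, but this check is not tight.
- **Other things:** the vial, blank and the other two bars look unmoved in the last pictures. I did not re-measure the spray, beaker, hammer or jar, and the hand never went close to them. The hand finished clear, at about 0.195 m height.

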